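Set the slab roller's height screw with the flat driver

ROBOT

A 6-joint arm with a two-finger parallel gripper is mounted at the origin on the work surface. World frame = base frame: x ahead of the robot, y to its left, z up, the work surface at z = 0. Lengths are in mm, angles in rad, forces in N, time in s.
With the tool pointing down it reaches from about 425 to 950 mm from the base axis. Payload 3.5 kg.
Tool frame: the origin (TCP) lies on the centre line of the jaws, within the pads' length; the fingertips stand 14 mm ahead of it and the grasp point (between the pads) lies 5 mm behind it; z points along the fingers, y is the direction in which the jaws open and shut (so a half turn about z gives the same grasp; the last joint's range is limited). The gripper opens to 85 mm and grips with 20 to 120 N. Pads are 22 mm wide; open, the fingers measure 114 mm over their backs; the gripper's body (76 mm by 85 mm) begins 54 mm behind the grasp point. The pads swing forward as they close: fully open they stand 13 mm farther back than shut.
Start: joints at [-1.281, 0.286, 1.577, -0, 1.279, -0.15], TCP at [287.408, -610.74, 245.325] pointing down, gripper open.
Joint ranges: [-2.77, 2.77], [-0.9, 2.22], [0.21, 2.48], [-1.53, 4.67], [0.24, 2.81], [-2.84, 2.84]. Speed limits (rad/s): [2.79, 2.79, 3.14, 3.14, 3.14, 3.14].

INTERFACE

Orientations are given as a unit quaternion [w, x, y, z].
In Python, from bench import * gives the robot as it stands.
- The arm moves only by the tool step_arm, never from a script. Its arguments are lists of equal length, an entry for each row: "xyz": the shift along the tool's x, y, z in mm, a list of three; "turn": the turn about the tool's z in units of 5 degrees (1.0 is 5 degrees); "fingers": the opening, from -1 (shut) to 1 (fully open), so that 0 is half open. In form: {"xyz": [[tx, ty, tz], ...], "turn": [turn, ...], "fingers": [fingers, ...]}. A call has 1 to 5 rows; each row shifts and turns the commanded pose from where the row before left it, along the tool's axes as they then stand; what a row does not reach is not made up. A row lasts 1/12 s, in which the tool goes at most 41.7 mm and 7.16 degrees, less where a joint would pass 70% of its speed; a pose out of reach is approached as far as the arm can. A call with a gripper value outside its range is refused whole. The fingers move at their own pace and stop on an object; "force" is the grip in N (left out, the last holds). Time passes only in rows, so rows that do not move let the fingers close. It gives the time, the measured TCP pose, the force and the opening at its end, in the units of the state.
- sense(): the state, without advancing time (a new reading comes with each control period).
- grab_frame(name): name is "side" or "top"; returns a dict with "frame" (400x640x3 uint8, blue, green, red), "fovy" (degrees; the focal length in pixels is half the picture's height over the tangent of half this angle, whatever the lens; pixels are square), "cx", "cy" (the principal point, pixels), "rvec" (rotation vector, rad) and "tvec" (3), from world to camera coordinates, as OpenCV has them. Camera axes: x right, y down, z forward; pixel columns grow to the right and rows downward; lengths in mm; the calibration is good to about 2 mm. A picture is of the moment at which its call begins. There is no depth.
- hand_in(): hands the job in, once; it reports no verdict.
Trained networks look in the newest picture that a camera, given by its name, has taken for a name from the list of things; names that differ only in an ending like _2 or _b are one class to them, and where a whole thing is asked for, a point or a joint stands for the part that bears it (a point fixed in the world has none). Each returns a list of dicts, best first, with "conf" (0 to 1); they miss things now and then, are a little off and sometimes report something else, mostly with a low value. They report only what shows in the picture. A call takes as long as a camera call. They do not tell look-alikes from the thing itself.
- cut_out(name, camera): "region" (400x640 bool, what is visible of it).
- place_of(name, camera): "xyz" ([x, y, z] in mm, in the coordinates of the camera as it stood for that picture, good to about 4 mm: a listed point, or the origin of a listed thing).
The state is a dict: "time_s": time; "joint_pos": joint angles; "joint_velocities": joint speeds; "effort": joint torques, N m; "tool_pos": TCP position; "orientation": TCP orientation; "wrist_force": force on the tool from outside, world axes, zero at the start; "wrist_torque": the same for the moment, N m; "grip_width": finger opening in mm.
Only numpy, scipy, OpenCV 4.12 (cv2) and the standard library are available. Lean on these libraries where they do the work, as an engineer would, in place of code of your own. Each camera call takes 0.05 s, during which the arm holds its last target.

TASK

The yellow end of the slab roller is out of adjustment. Take the flat-bladed screwdriver (orange handle) from the rack, set its blade into the slot of the brass screw on the yellow-topped block, rotating it until it drops fully home, and with it turn the screw clockwise as far as it goes. Then let go, leaving the driver standing upright in the slot, and do not turn the screw on the blue-topped block, which is already set.

Things in the scene. Friction and masses are not known exactly. Their poses are not given: they have to be found in the camera images.
- flat_driver_grip (a point): ORANGE-handled flat driver, 150 g, upright in a 40 mm high rack; a black cross driver stands 110 mm away. Point: mid-handle, 48 mm above the underside of its 38 mm wide shoulder disc, which rests on the rack. x along blade width, y across, z up. Handle 34 (x) by 26 (y), 18 to 74 mm above that underside. Blade 24 wide, 5 thick, 12 mm down from it, same either way round. Lift 30 mm to clear.
- yellow_screw_slot (a point): Brass slotted screw head, 48 mm wide, 18 high, on the YELLOW-topped end block (66 mm square). Point: centre of its upper face, 110 mm above the table; z up, x along the slot, turns with it. Slot right across, 13 mm wide, 3 mm chamfers, 13.5 deep; takes the blade within about 15 deg. Home: shoulder on the head, mid-handle 48 mm above this point (60 before it drops). Everything near is lower.
- yellow_screw (a joint): Turn of the yellow block's screw, rad: grows clockwise seen from above, 0 to a hard stop at 1.3, where the slot points at the two white marks on the yellow top. Starts between 0 and 0.35. Stays where it is left; about 0.12 N m turns it. The blade has about 20 degrees of play in the slot, so turn the driver that much further to bring the screw to its stop.
- blue_screw (a joint): Turn of the like screw on the BLUE-topped block at the other end of the slab roller, 250 mm away, rad. Already set near its stop (1.2 to 1.28) and must not be turned.
Not all that is in view belongs to the job. What is shaped like the part that bears flat_driver_grip but pink, purple or red is not meant.

How it is judged (in metres and radians):
On the way, in this order (a step that is already met when the one before it is completed fails the run):
1. the flat driver's blade is home in the yellow block's screw slot, shoulder on the head, before the screw is turned to its stop (horizontal distance between flat_driver_grip and yellow_screw_slot below 0.015 m and z of flat_driver_grip in the frame of yellow_screw_slot below 0.053 m and angle between flat_driver_grip's own z axis and vertical below 0.2 rad and value of joint yellow_screw below 1 rad), for 0.1 s.
2. the screw is turned clockwise to its stop with the blade still in the slot (value of joint yellow_screw above 1.12 rad and horizontal distance between flat_driver_grip and yellow_screw_slot below 0.018 m and z of flat_driver_grip in the frame of yellow_screw_slot below 0.056 m), for 0.1 s.
At the end, for the whole second after the job is handed in: The yellow block's screw is within 10 degrees of its clockwise stop (joint above 1.12), and the flat driver stands released in its slot: handle middle less than 53 mm above the head's face, within 18 mm of its axis, tilted less than 0.2 rad, screw at rest (value of joint yellow_screw above 1.12 rad and horizontal distance between flat_driver_grip and yellow_screw_slot below 0.018 m and z of flat_driver_grip in the frame of yellow_screw_slot below 0.053 m and angle between flat_driver_grip's own z axis and vertical below 0.2 rad and velocity of joint yellow_screw below 0.1 rad/s); the robot touches nothing.
It fails at once if the screw on the blue-topped block is turned back by more than about 10 degrees from its set range (value of joint blue_screw below 1 rad).
It also fails if it takes over 54 s, if anything falls off the work surface, if the arm or the gripper's body presses on something with over 40 N, if the wrist force passes 120 N, or if a joint passes its speed limit or range.

## Working session

There is one attempt and no reset: what is moved stays moved. The work goes in short steps, Python scripts to look and compute and a tool call to move; the robot and the scene stay as the last step left them, time stands still between calls to the robot, and variables do not carry over. Pictures are saved under pics/ and viewed, and the job is handed in when it is done.

Besides the shell and the picture viewer there is one more tool, called after ">>>" by a JSON object that holds its "method" and its "body". step_arm: Moves the arm, as the interface text tells. Its arguments: {"type":"object","properties":{"xyz":{"type":"array","items":{"type":"array","items":{"type":"number"}}},"turn":{"type":"array","items":{"type":"number"}},"fingers":{"type":"array","items":{"type":"number"}},"force":{"type":"number"}},"required":["xyz","turn","fingers"]}

```bash
mkdir -p pics; ls; cat > h.py <<'E'
from bench import *
import numpy as np, cv2
def cam(f):
    R=cv2.Rodrigues(np.array(f["rvec"],float))[0]; t=np.array(f["tvec"],float).ravel()
    F=200/np.tan(np.radians(f["fovy"])/2)
    K=np.array([[F,0,f["cx"]],[0,F,f["cy"]],[0,0,1]])
    return R,t,K
def toworld(f,p):
    R,t,K=cam(f); return R.T@(np.array(p)-t)
def onz(f,u,v,z):
    R,t,K=cam(f); d=R.T@np.linalg.inv(K)@np.array([u,v,1.]); c=-R.T@t
    return c+d*(z-c[2])/d[2]
def proj(f,p):
    R,t,K=cam(f); q=K@(R@np.array(p,float)+t); return q[:2]/q[2]
def tri(f1,p1,f2,p2):
    P=[]
    for f in(f1,f2):
        R,t,K=cam(f); P.append(K@np.c_[R,t])
    X=cv2.triangulatePoints(P[0],P[1],np.array(p1,float).reshape(2,1),np.array(p2,float).reshape(2,1)).ravel()
    return X[:3]/X[3]
E
python3 - <<'E'
from h import *
import pickle
for c in("side","top"):
    f=grab_frame(c); cv2.imwrite(f"pics/{c}0.png",f["frame"]); pickle.dump(f,open(f"{c}0.pkl","wb"))
    R,t,K=cam(f); print(c,"campos",-R.T@t,f["fovy"])
    for n in("flat_driver_grip","yellow_screw_slot"):
        for r in place_of(n,c): print(n,round(r["conf"],2),toworld(f,r["xyz"]).round(1),proj(f,toworld(f,r["xyz"])).round())
print(sense())
E
```

```text
pics
side campos [121.38761862 595.16788006 779.64731548] 43.96949399645101
flat_driver_grip 0.94 [ 618.9 -244.1   57.9] [311. 150.]
flat_driver_grip 0.82 [ 616.1 -157.6   64.3] [293. 167.]
flat_driver_grip 0.8 [ 500.9 -222.7   88. ] [351. 160.]
flat_driver_grip 0.68 [ 404.8 -195.5   58.6] [383. 190.]
yellow_screw_slot 0.56 [570.4 212.5 107.5] [201. 270.]
top campos [ 451.42074638  -41.0052594  1073.95906849] 54.04659680749796
flat_driver_grip 0.78 [ 616.1 -160.1   60.8] [362. 161.]
flat_driver_grip 0.76 [ 622.1 -245.7   59.6] [395. 158.]
flat_driver_grip 0.64 [ 501.7 -223.8   92.3] [391. 204.]
flat_driver_grip 0.58 [ 405.  -198.6   63.9] [380. 242.]
yellow_screw_slot 0.76 [568.  208.  108.9] [217. 181.]
{'time_s': 0.3, 'joint_pos': array([-1.28098522e+00,  2.86664222e-01,  1.57717457e+00,  9.54561754e-06,
        1.27857989e+00, -1.49974226e-01]), 'joint_velocities': array([-0.00022829, -0.00198434, -0.00369808,  0.00182993,  0.00157556,
       -0.00046254]), 'effort': array([-5.39492466e-04, -4.05359924e+01, -2.92291975e+01, -1.50527017e-04,
        3.25185276e-03, -9.45888488e-07]), 'tool_pos': array([ 287.36346676, -610.55011508,  244.82453932]), 'orientation': array([-4.12323641e-04,  9.75921084e-01,  2.18123513e-01, -2.42949925e-05]), 'wrist_force': array([-0.083512  , -0.03139578,  0.40162279]), 'wrist_torque': array([ 0.01134513,  0.0116442 , -0.02253222]), 'grip_width': 85.52743497896343}
```

View pics/side0.png

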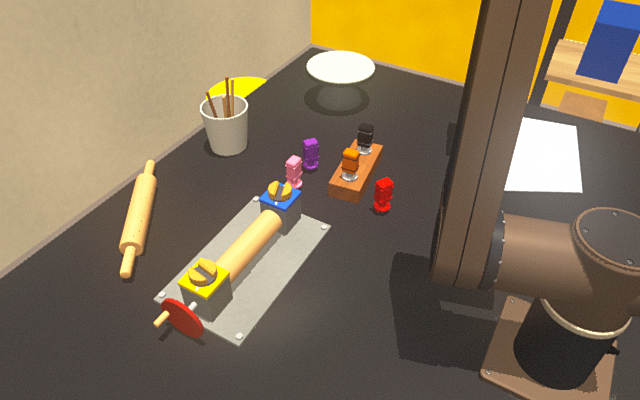

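View pics/top0.png

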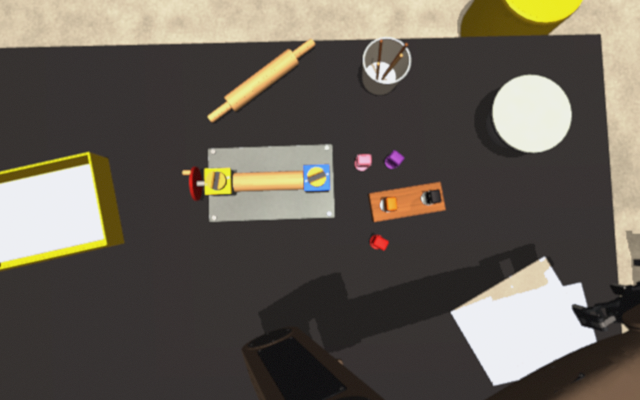

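Candidates in the side view are pink (293,170), purple (311,152), orange (350,160) and red (383,192). The orange one stands in the rack next to the black driver at (365,137), so it fits the description. I'll confirm that in enlarged crops.

```bash
python3 - <<'E'
from h import *
import pickle
s=pickle.load(open("side0.pkl","rb"))["frame"];t=pickle.load(open("top0.pkl","rb"))["frame"]
def c(im,u,v,h=30): return cv2.resize(im[v-h:v+h,u-h:u+h],(390,290) if 0 else (290,290),interpolation=cv2.INTER_CUBIC)
cv2.imwrite("pics/crop1.png",np.vstack([np.hstack([c(s,352,162),c(s,204,275)]),np.hstack([c(t,391,205,24),c(t,218,181,24)])]))
E
```

```text
(no output)
```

View pics/crop1.png

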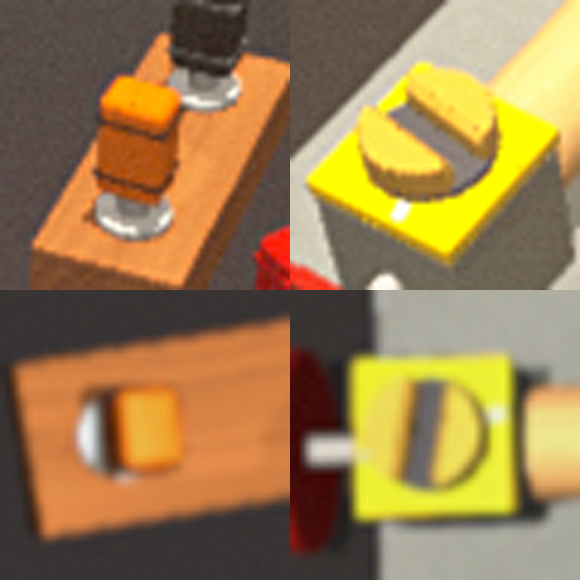

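```bash
python3 - <<'E'
from h import *
import pickle
fs=pickle.load(open("side0.pkl","rb"));ft=pickle.load(open("top0.pkl","rb"))
def rect(f,x0,y0,z,h=45,s=6):
    # image up=+x, left=+y
    c=np.array([[x0+h,y0+h],[x0+h,y0-h],[x0-h,y0-h],[x0-h,y0+h]])
    src=np.float32([proj(f,[*p,z]) for p in c]); n=2*h*s//2
    dst=np.float32([[0,0],[n,0],[n,n],[0,n]])
    return cv2.warpPerspective(f["frame"],cv2.getPerspectiveTransform(src,dst),(n,n),flags=cv2.INTER_CUBIC)
ims=[rect(ft,502,-223,114),rect(fs,502,-223,114),rect(ft,569,210,110),rect(fs,569,210,110)]
o=np.vstack([np.hstack(ims[:2]),np.hstack(ims[2:])]);
for k in range(1,6):  # grid 30mm
    pass
cv2.imwrite("pics/rect.png",o); print(o.shape)
E
```

```text
(540, 540, 3)
```

View pics/rect.png

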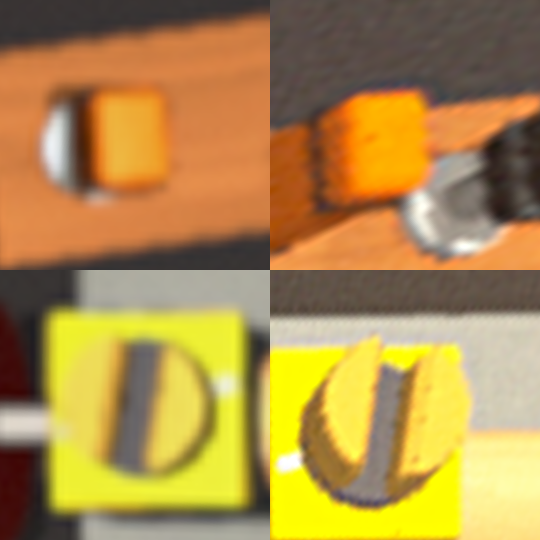

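The crop confirms it: the orange-handled driver sits in the rack, and the top view has it at (391,204). The yellow block's screw slot runs nearly along world x, with white marks at about −77°. Next I'll measure the angles and cross-check the height.

```bash
python3 - <<'E'
from h import *
import pickle
fs=pickle.load(open("side0.pkl","rb"));ft=pickle.load(open("top0.pkl","rb"))
P=np.array
a=proj
# handle mask top view
def mk(f,u,v,h,lo,hi):
    hsv=cv2.cvtColor(f["frame"],cv2.COLOR_BGR2HSV); m=cv2.inRange(hsv,lo,hi); z=np.zeros_like(m); z[v-h:v+h,u-h:u+h]=m[v-h:v+h,u-h:u+h]; return z
def big(m):
    n,l,s,c=cv2.connectedComponentsWithStats(m); k=1+np.argmax(s[1:,4]); ys,xs=np.where(l==k); return np.c_[xs,ys]
for f,u,v in((ft,391,204),(fs,352,156)):
    hsv=cv2.cvtColor(f["frame"],cv2.COLOR_BGR2HSV); print(hsv[v,u],hsv[v,u-2])
pt=big(mk(ft,391,204,14,(8,215,200),(22,255,255)))
w=P([onz(ft,x,y,114)[:2] for x,y in pt]).astype(np.float32); print("top handle",len(pt),cv2.minAreaRect(w))
ps=big(mk(fs,350,152,16,(8,230,225),(22,255,255)))
w=P([onz(fs,x,y,114)[:2] for x,y in ps]).astype(np.float32); print("side handle",len(ps),cv2.minAreaRect(w),ps.mean(0))
print("tri top-face",tri(ft,pt.mean(0),fs,ps.mean(0)))
# refined: silhouette
for f,c in((ft,"top"),(fs,"side")):
    grab_frame(c)
    for r in cut_out("yellow_screw_slot",c)[:2]:
        ys,xs=np.where(r["region"]); print(c,"slot region",r["conf"],len(xs),xs.mean(),ys.mean())
    rr=cut_out("yellow_screw",c)
    for r in rr[:2]:
        ys,xs=np.where(r["region"]); print(c,"screw region",r["conf"],len(xs),xs.mean(),ys.mean())
# slot: grey pixels in top view
hsv=cv2.cvtColor(ft["frame"],cv2.COLOR_BGR2HSV)
m=np.zeros((400,640),np.uint8); m[168:196,206:230]=cv2.inRange(hsv,(0,0,0),(180,110,150))[168:196,206:230]
q=P([p for p in big(m)]); print(len(q),q.min(0),q.max(0))
w=P([onz(ft,x,y,97)[:2] for x,y in q]); c=w.mean(0); e,V=np.linalg.eigh(np.cov((w-c).T)); d=V[:,1]*np.sign(V[0,1]); print("slot floor",c,np.degrees(np.arctan2(d[1],d[0])),np.sqrt(e*12))
E
```

```text
[ 20 190 238] [ 20 190 238]
[ 14 233 254] [ 13 255 221]
top handle 6 ((498.5090026855469, -210.76681518554688), (8.523465112375561e-06, 12.271796226501465), 88.0031967163086)
side handle 100 ((498.5876770019531, -216.09950256347656), (31.80573272705078, 26.10204315185547), 4.3972883224487305) [350.82 152.4 ]
tri top-face [ 497.21059044 -210.63176235  117.83708126]
top slot region 0.69 288 215.79513888888889 180.84722222222223
top screw region 0.58 310 215.5774193548387 179.9258064516129
side slot region 0.63 620 202.74193548387098 272.90967741935486
side screw region 0.72 607 202.87479406919275 273.04118616144973
67 [213 172] [218 189]
slot floor [570.06017382 212.98326734] -8.841399655434971 [ 9.60137086 44.60470864]
```

```bash
python3 - <<'E'
from h import *
import pickle
from scipy.optimize import least_squares
fs=pickle.load(open("side0.pkl","rb"));ft=pickle.load(open("top0.pkl","rb"))
print(cv2.cvtColor(ft["frame"],cv2.COLOR_BGR2HSV)[194:216,391].tolist())
print(cv2.cvtColor(ft["frame"],cv2.COLOR_BGR2HSV)[204,380:402].tolist())
hsv=cv2.cvtColor(ft["frame"],cv2.COLOR_BGR2HSV)
m=np.zeros((400,640),np.uint8); m[190:218,378:402]=cv2.inRange(hsv,(13,150,215),(25,255,255))[190:218,378:402]
n,l,s,c=cv2.connectedComponentsWithStats(m);k=1+np.argmax(s[1:,4]);ys,xs=np.where(l==k)
print(s[k],c[k])
w=np.array([onz(ft,x,y,114)[:2] for x,y in zip(xs,ys)],np.float32); print(cv2.minAreaRect(w),w.mean(0))
cs=(350.82,152.4); print(tri(ft,c[k],fs,cs), onz(fs,*cs,114))
# screw face circle: brass disc in top & side
for z in(110,):
  pass
# check projected models
o=[]
for f,u,v in((ft,391,205),(fs,352,162),(ft,218,181),(fs,204,275)):
    h=30;S=9; im=cv2.resize(f["frame"][v-h:v+h,u-h:u+h],None,fx=S//2+.5,fy=S//2+.5,interpolation=cv2.INTER_CUBIC); k=4.5
    def dr(pts,col):
        q=np.array([(proj(f,p)-[u-h,v-h]+.5)*k for p in pts]); cv2.polylines(im,[np.int32(q)],True,col,1)
    c0,yw=(501,-222.5),np.radians(3)
    R=np.array([[np.cos(yw),-np.sin(yw)],[np.sin(yw),np.cos(yw)]])
    for z in(58,114):dr([[*(np.array(c0)+R@[a,b]),z] for a,b in((17,13),(17,-13),(-17,-13),(-17,13))],(255,0,0))
    t=np.linspace(0,6.28,40)
    c1=(569,210); dr([[c1[0]+24*np.cos(a),c1[1]+24*np.sin(a),110] for a in t],(255,0,0))
    yw=np.radians(-8);R=np.array([[np.cos(yw),-np.sin(yw)],[np.sin(yw),np.cos(yw)]])
    dr([[*(np.array(c1)+R@[a,b]),110] for a,b in((23,6.5),(23,-6.5),(-23,-6.5),(-23,6.5))],(0,0,255))
    o.append(im)
cv2.imwrite("pics/mod.png",np.vstack([np.hstack(o[:2]),np.hstack(o[2:])]))
E
```

```text
[[12, 172, 214], [13, 174, 214], [12, 185, 205], [14, 210, 217], [17, 211, 235], [19, 199, 238], [19, 197, 238], [19, 195, 238], [20, 194, 238], [20, 192, 238], [20, 190, 238], [20, 190, 238], [20, 190, 238], [20, 190, 238], [19, 196, 238], [16, 211, 234], [12, 209, 207], [12, 176, 185], [12, 171, 210], [12, 171, 221], [12, 172, 220], [12, 172, 219]]
[[9, 8, 225], [98, 4, 237], [75, 5, 197], [16, 23, 123], [10, 134, 84], [11, 233, 81], [13, 237, 138], [14, 218, 221], [18, 198, 238], [20, 190, 238], [20, 188, 238], [20, 190, 238], [19, 195, 238], [19, 200, 238], [18, 204, 238], [17, 214, 238], [15, 213, 235], [13, 189, 225], [12, 175, 219], [12, 170, 219], [12, 173, 219], [13, 172, 220]]
[387 197  15  16 147] [393.07482993 204.13605442]
((498.1671142578125, -227.91775512695312), (34.3047981262207, 36.731937408447266), 88.003173828125) [ 499.0547  -225.67783]
[ 501.75831546 -226.06516653  106.12486581] [ 498.70201624 -215.67647391  114.        ]
```

View pics/mod.png

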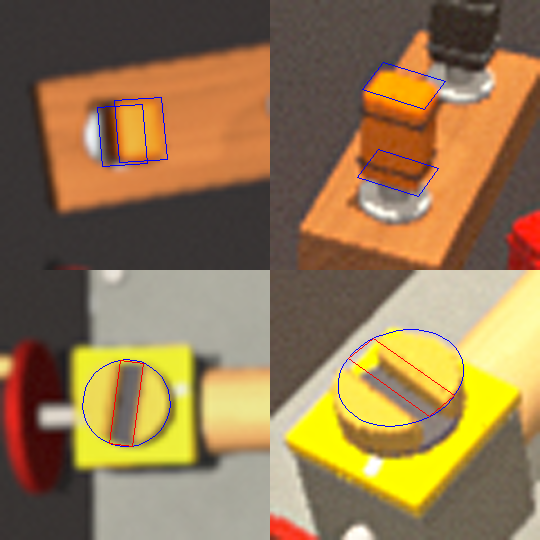

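The picture holds with a handle near yaw +3° at about (501,−223), mid-handle z about 88, and a slot azimuth of about −8° at (569,211). The side view is offset by about 3 px, which is calibration error, so I'll recheck with the driver held over the slot. Now moving over the driver.

>>> {"method": "step_arm", "body": {"xyz": [[32.5, -23.6, 0], [32.5, -23.6, 0], [32.5, -23.6, 0], [32.5, -23.6, 0], [32.5, -23.6, 0]], "turn": [0, 0, 0, 0, 0], "fingers": [1, 1, 1, 1, 1], "force": 70}}

```text
time_s: 1.02
tool_pos: [384.7, -433.2, 245.4]
orientation: [0.0, 0.976, 0.218, 0.0]
wrist_force: [1.3, -0.3, -0.2]
grip_width: 85.4
```

>>> {"method": "step_arm", "body": {"xyz": [[32.5, -23.6, 0], [32.5, -23.6, 0], [32.5, -23.6, 0], [32.5, -23.6, 0], [32.5, -23.6, 0]], "turn": [0, 0, 0, 0, 0], "fingers": [1, 1, 1, 1, 1]}}

```text
time_s: 1.43
tool_pos: [481.6, -257.0, 245.7]
orientation: [0.0, 0.976, 0.218, 0.0]
wrist_force: [0.8, 0.5, -0.7]
grip_width: 85.4
```

>>> {"method": "step_arm", "body": {"xyz": [[0, 0, 0], [0, 0, 0], [0, 0, 0], [0, 0, 0], [0, 0, 0]], "turn": [-1.36, -1.36, -1.36, -1.36, -1.36], "fingers": [1, 1, 1, 1, 1]}}

```text
time_s: 1.85
tool_pos: [481.1, -258.6, 245.5]
orientation: [0.0, 0.868, 0.497, 0.0]
wrist_force: [0.4, 0.8, -0.3]
grip_width: 85.2
```

>>> {"method": "step_arm", "body": {"xyz": [[0, 0, 0], [0, 0, 0], [0, 0, 0], [0, 0, 0], [0, 0, 0]], "turn": [-1.36, -1.36, -1.36, -1.36, -1.36], "fingers": [1, 1, 1, 1, 1]}}

```text
time_s: 2.27
tool_pos: [481.0, -258.8, 245.5]
orientation: [0.0, 0.685, 0.729, 0.0]
wrist_force: [-0.3, 0.8, 0.8]
grip_width: 85.4
```

>>> {"method": "step_arm", "body": {"xyz": [[0, 0, 0], [0, 0, 0]], "turn": [0, 0], "fingers": [1, 1]}}

```text
time_s: 2.43
tool_pos: [481.0, -258.8, 245.5]
orientation: [0.0, 0.688, 0.726, 0.0]
wrist_force: [-0.5, -1.0, 0.6]
grip_width: 85.6
```

>>> {"method": "step_arm", "body": {"xyz": [[34.7, 21.8, 0], [0, 0, 35], [0, 0, 35], [0, 0, 35], [0, 0, 0]], "turn": [0, 0, 0, 0, 0], "fingers": [1, 1, 1, 1, 1]}}

```text
time_s: 2.85
tool_pos: [496.5, -219.8, 132.6]
orientation: [-0.007, 0.688, 0.726, -0.001]
wrist_force: [-1.7, 1.0, -1.0]
grip_width: 85.2
```

```bash
cat > look.py <<'E'
from h import *
import sys
n=sys.argv[1]; u1,v1,u2,v2,h=map(int,sys.argv[2:7])
o=[]
for c,u,v in(("side",u1,v1),("top",u2,v2)):
    f=grab_frame(c); k=390/(2*h); o.append(cv2.resize(f["frame"][max(v-h,0):v+h,max(u-h,0):u+h],(390,390),interpolation=cv2.INTER_CUBIC))
cv2.imwrite(f"pics/{n}.png",np.hstack(o)); s=sense(); print(s["tool_pos"].round(1),s["grip_width"],s["wrist_force"].round(1),s["joint_pos"].round(2))
E
python3 look.py a1 352 150 391 205 50
```

```text
[ 500.2 -222.5  139.6] 85.49881600775886 [ 0.7 -0.2  0.4] [-0.6   0.12  1.97  0.    1.05 -0.66]
```

View pics/a1.png

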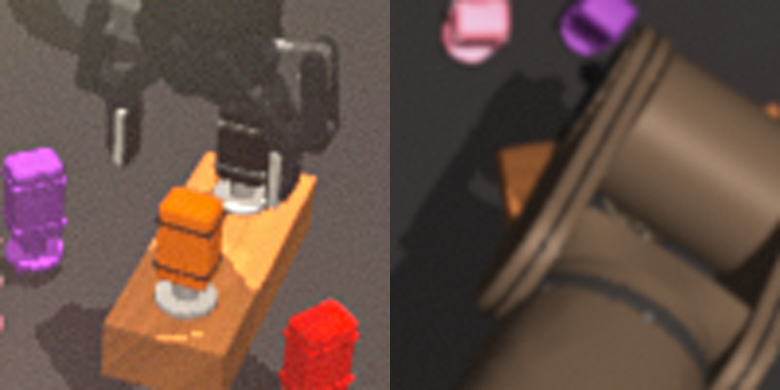

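The side view shows the open fingers at about (120,130) and (270,170) in the crop, straddling the orange handle at (190,240). Descending.

>>> {"method": "step_arm", "body": {"xyz": [[0, 0, 28], [0, 0, 28], [0, 0, 0]], "turn": [0, 0, 0], "fingers": [1, 1, 1]}}

```text
time_s: 3.2
tool_pos: [499.5, -222.4, 82.5]
orientation: [-0.002, 0.688, 0.726, -0.0]
wrist_force: [-1.2, 0.1, -1.4]
grip_width: 85.5
```

>>> {"method": "step_arm", "body": {"xyz": [[0, 0, 0], [0, 0, 0], [0, 0, 0], [0, 0, 0], [0, 0, 0]], "turn": [0, 0, 0, 0, 0], "fingers": [-0.5, -1, -1, -1, -1]}}

```text
time_s: 3.62
tool_pos: [502.3, -224.0, 86.8]
orientation: [0.002, 0.687, 0.727, 0.0]
wrist_force: [0.4, -0.1, 2.4]
grip_width: 32.9
```

>>> {"method": "step_arm", "body": {"xyz": [[0, 0, 0], [0, 0, 0], [0, 0, 0], [0, 0, 0], [0, 0, 0]], "turn": [0, 0, 0, 0, 0], "fingers": [-1, -1, -1, -1, -1]}}

```text
time_s: 4.03
tool_pos: [502.3, -224.0, 86.8]
orientation: [0.002, 0.687, 0.727, 0.0]
wrist_force: [0.6, -0.7, 6.4]
grip_width: 33.3
```

```bash
python3 look.py a2 352 150 391 205 50
```

```text
[ 502.3 -224.    86.8] 32.99424509987608 [-0.8  0.2  6.1] [-0.6   0.2   2.   -0.    0.94 -0.66]
```

View pics/a2.png

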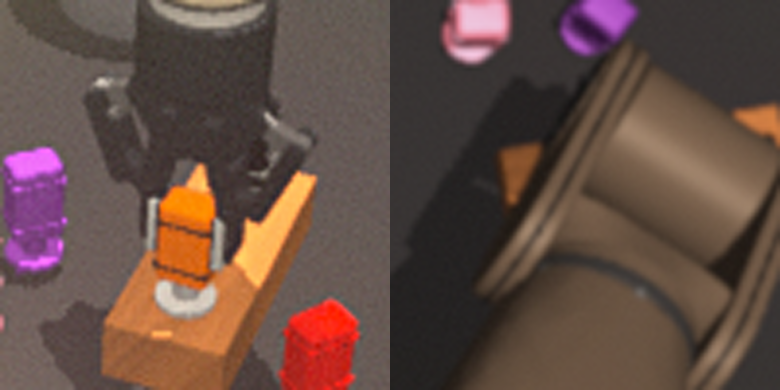

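The grip holds at 33 mm across the 34 mm dimension. Lifting now.

>>> {"method": "step_arm", "body": {"xyz": [[0, 0, -20], [0, 0, -30], [0, 0, -40], [0, 0, -40], [0, 0, 0]], "turn": [0, 0, 0, 0, 0], "fingers": [-1, -1, -1, -1, -1]}}

```text
time_s: 4.55
tool_pos: [504.7, -225.4, 224.3]
orientation: [0.008, 0.687, 0.727, 0.001]
wrist_force: [1.1, -0.9, -0.6]
grip_width: 33.3
```

```bash
python3 look.py a3 352 130 391 205 60
```

```text
[ 501.7 -223.5  216.9] 33.418291968092184 [ 0.1  0.8 -1.7] [-0.6   0.03  1.92  0.    1.19 -0.66]
```

View pics/a3.png

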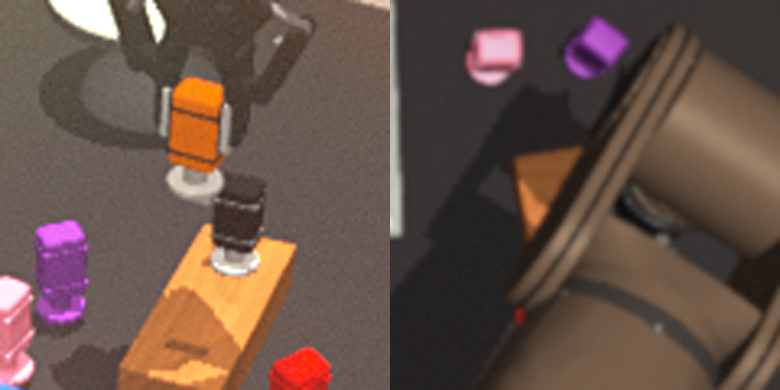

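The driver is lifted clear and upright. Carrying it to the yellow block.

>>> {"method": "step_arm", "body": {"xyz": [[39, 8.2, 0], [39, 8.2, 0], [39, 8.2, 0], [39, 8.2, 0], [39, 8.2, 0]], "turn": [0, 0, 0, 0, 0], "fingers": [-1, -1, -1, -1, -1]}}

```text
time_s: 5.07
tool_pos: [529.2, -23.9, 211.5]
orientation: [-0.002, 0.687, 0.726, -0.001]
wrist_force: [1.0, 0.1, -0.7]
grip_width: 33.5
```

>>> {"method": "step_arm", "body": {"xyz": [[39, 8.2, 0], [39, 8.2, 0], [39, 8.2, 0], [39, 8.2, 0], [39, 8.2, 0]], "turn": [0, 0, 0, 0, 0], "fingers": [-1, -1, -1, -1, -1]}}

```text
time_s: 5.48
tool_pos: [559.2, 172.9, 211.3]
orientation: [-0.002, 0.687, 0.727, -0.002]
wrist_force: [-0.2, 0.4, -1.2]
grip_width: 33.7
```

>>> {"method": "step_arm", "body": {"xyz": [[39, 8.2, 0], [0, 0, 0], [0, 0, 0], [0, 0, 0], [0, 0, 0]], "turn": [0, 1.1, 1.1, 0, 0], "fingers": [-1, -1, -1, -1, -1]}}

```text
time_s: 5.9
tool_pos: [565.6, 210.3, 211.7]
orientation: [-0.001, 0.753, 0.658, -0.002]
wrist_force: [0.2, 0.2, -1.3]
grip_width: 33.3
```

```bash
python3 look.py a4 210 240 218 181 60; python3 -c "
from h import *
s=sense();print(s['orientation'])
for c in('side','top'):
    f=grab_frame(c)
    for n in('flat_driver_grip','yellow_screw_slot'):
        for r in place_of(n,c): print(c,n,round(r['conf'],2),toworld(f,r['xyz']).round(1))
"
```

```text
[566.3 209.8 212.9] 33.23542802380847 [-1.4 -0.8 -0.9] [0.19 0.16 1.79 0.   1.2  0.32]
[-6.50774214e-04  7.53193477e-01  6.57797812e-01 -1.09585663e-03]
side flat_driver_grip 0.8 [ 404.4 -195.9   58.1]
side flat_driver_grip 0.76 [565.  213.4 212.5]
side flat_driver_grip 0.76 [ 615.  -154.4   64. ]
side flat_driver_grip 0.71 [ 621.8 -242.5   56.9]
side flat_driver_grip 0.18 [572.4 210.6 111. ]
side yellow_screw_slot 0.76 [566.9 213.5 110. ]
top flat_driver_grip 0.68 [566.6 213.5 218.1]
top flat_driver_grip 0.68 [ 621.5 -244.2   59.3]
top flat_driver_grip 0.6 [ 407.7 -199.4   63.7]
top flat_driver_grip 0.46 [ 616.4 -159.    60.7]
top yellow_screw_slot 0.56 [568.9 211.3 110.2]
```

View pics/a4.png

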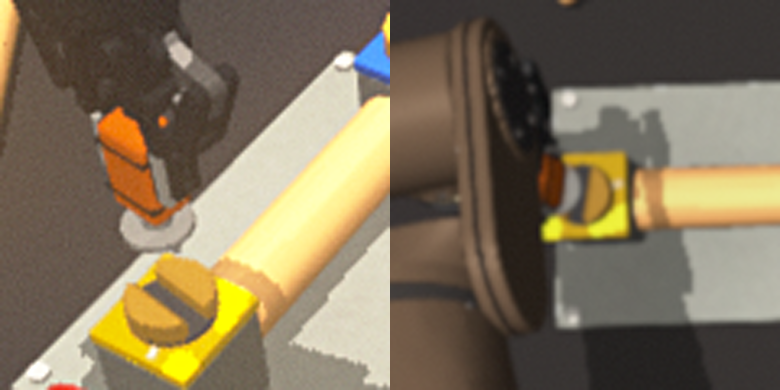

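```bash
python3 -c "
from h import *
f=grab_frame('side'); t=grab_frame('top')
k=120/390
print('disc',onz(f,150+157*k,180+225*k,214.1-46.5),'head',onz(f,150+170*k,180+297*k,110))
print(proj(f,[566.3,209.8,167.6]),proj(f,[568,211,110]))
im=f['frame'][225:305,165:245]; cv2.imwrite('pics/a5.png',cv2.resize(im,None,fx=7,fy=7,interpolation=cv2.INTER_CUBIC))
"
```

```text
disc [563.01008138 215.35978062 167.6       ] head [564.95649615 215.7303306  110.        ]
[198.97461441 246.32439179] [202.72171942 268.85898305]
```

View pics/a5.png

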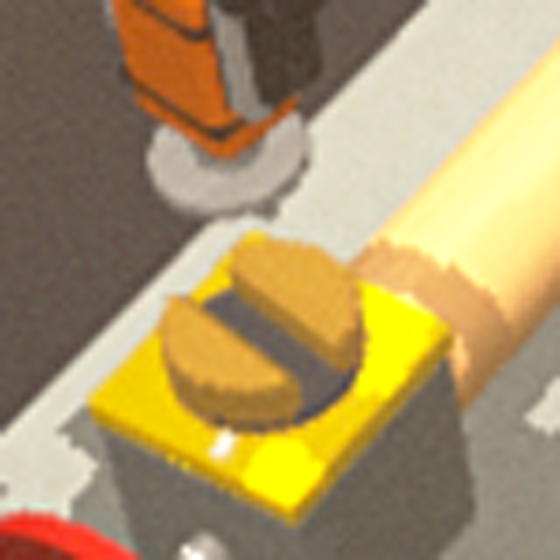

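The side-view calibration offset affects both parts equally. Relative to the held driver, the slot is about +2 mm in x. The driver azimuth is −7.7°, matching the slot. I'll correct that and go down gently.

>>> {"method": "step_arm", "body": {"xyz": [[0.8, 1.9, 15], [0, 0, 15], [0, 0, 8], [0, 0, 0]], "turn": [0, 0, 0, 0], "fingers": [-1, -1, -1, -1]}}

```text
time_s: 6.73
tool_pos: [567.4, 210.6, 173.7]
orientation: [-0.001, 0.754, 0.657, -0.002]
wrist_force: [-0.7, -0.0, -2.1]
grip_width: 33.0
```

>>> {"method": "step_arm", "body": {"xyz": [[0, 0, 3], [0, 0, 3], [0, 0, 3], [0, 0, 0]], "turn": [0, 0, 0, 0], "fingers": [-1, -1, -1, -1]}}

```text
time_s: 7.07
tool_pos: [568.9, 210.9, 167.2]
orientation: [-0.0, 0.754, 0.657, -0.0]
wrist_force: [-0.1, 0.6, -1.9]
grip_width: 33.3
```

>>> {"method": "step_arm", "body": {"xyz": [[0, 0, 2.5], [0, 0, 2.5], [0, 0, 0]], "turn": [0, 0, 0], "fingers": [-1, -1, -1]}}

```text
time_s: 7.32
tool_pos: [568.7, 210.9, 161.8]
orientation: [-0.0, 0.754, 0.657, -0.0]
wrist_force: [-0.7, 0.3, -1.7]
grip_width: 33.1
```

>>> {"method": "step_arm", "body": {"xyz": [[0, 0, 1.5], [0, 0, 1.5], [0, 0, 0], [0, 0, 0]], "turn": [0, 0, 0, 0], "fingers": [-1, -1, -1, -1]}}

```text
time_s: 7.65
tool_pos: [568.9, 210.9, 159.2]
orientation: [-0.0, 0.754, 0.657, -0.0]
wrist_force: [0.2, -0.4, -2.2]
grip_width: 33.4
```

```bash
python3 look.py b1 205 260 218 181 40
```

```text
[569.  210.9 159.4] 33.17456603546252 [-0.6  0.1 -1.8] [0.19 0.22 1.82 0.   1.1  0.32]
```

View pics/b1.png

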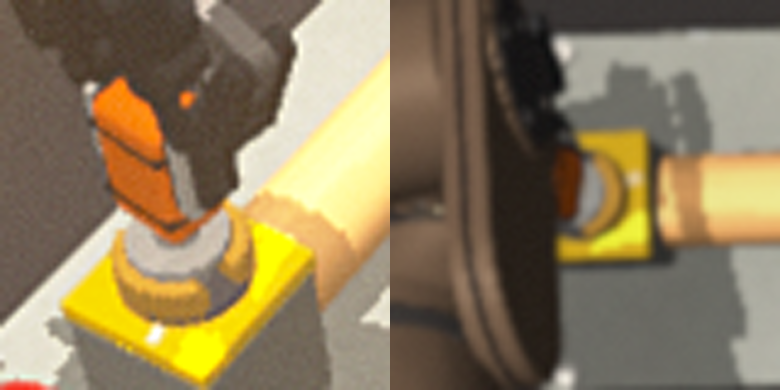

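The blade is in the slot: the disc is about 2–3 mm above the head, no force has built up, and TCP z is 10 mm below the on-top height. Going down to contact.

>>> {"method": "step_arm", "body": {"xyz": [[0, 0, 1.5], [0, 0, 1], [0, 0, 0]], "turn": [0, 0, 0], "fingers": [-1, -1, -1]}}

```text
time_s: 8.0
tool_pos: [569.0, 211.0, 156.9]
orientation: [0.0, 0.754, 0.657, 0.0]
wrist_force: [0.1, 0.2, -2.3]
grip_width: 33.3
```

>>> {"method": "step_arm", "body": {"xyz": [[0, 0, 1], [0, 0, 0.5], [0, 0, 0]], "turn": [0, 0, 0], "fingers": [-1, -1, -1]}}

```text
time_s: 8.25
tool_pos: [569.2, 211.0, 156.8]
orientation: [0.0, 0.754, 0.657, 0.0]
wrist_force: [-1.9, -0.5, 5.4]
grip_width: 33.0
```

Contact at z = 156.8 with +5 N, as expected for home. Now turning clockwise (positive about tool z), watching the torque.

>>> {"method": "step_arm", "body": {"xyz": [[0, 0, 0], [0, 0, 0], [0, 0, 0], [0, 0, 0], [0, 0, 0]], "turn": [0, 0, 1, 1, 1], "fingers": [-1, -1, -1, -1, -1]}}

```text
time_s: 8.67
tool_pos: [570.4, 210.9, 156.8]
orientation: [0.001, 0.834, 0.552, 0.002]
wrist_force: [-0.2, -1.4, 3.6]
grip_width: 33.7
```

>>> {"method": "step_arm", "body": {"xyz": [[0, 0, 0], [0, 0, 0], [0, 0, 0], [0, 0, 0], [0, 0, 0]], "turn": [1, 1, 1, 1, 0], "fingers": [-1, -1, -1, -1, -1]}}

```text
time_s: 9.08
tool_pos: [569.1, 210.1, 156.8]
orientation: [0.001, 0.917, 0.399, -0.001]
wrist_force: [-3.6, -2.8, 5.6]
grip_width: 33.0
```

```bash
python3 look.py c1 205 260 218 181 40; python3 -c "
from h import *
s=sense();print(s['orientation'].round(3),s['wrist_torque'].round(3))"
```

```text
[569.1 210.1 156.8] 33.113255932774486 [-2.6 -2.7  6. ] [ 0.19  0.22  1.82 -0.    1.1   0.94]
[ 0.001  0.916  0.401 -0.001] [-0.603  0.608  0.027]
```

View pics/c1.png

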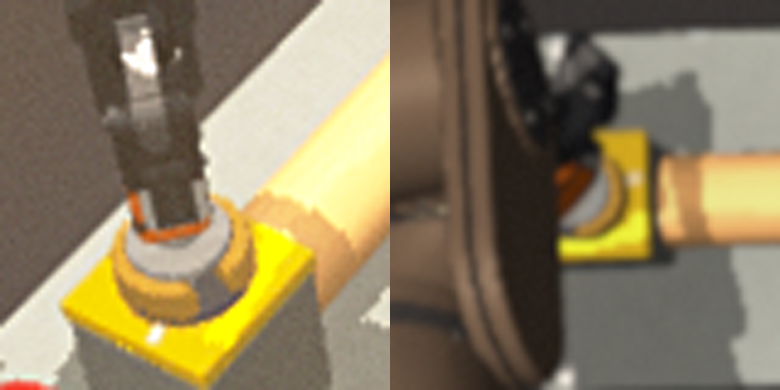

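>>> {"method": "step_arm", "body": {"xyz": [[0, 0, 0], [0, 0, 0], [0, 0, 0], [0, 0, 0], [0, 0, 0]], "turn": [1, 1, 1, 1, 1], "fingers": [-1, -1, -1, -1, -1]}}

```text
time_s: 9.6
tool_pos: [568.5, 210.6, 156.8]
orientation: [0.0, 0.982, 0.191, -0.001]
wrist_force: [-4.2, -1.0, 7.5]
grip_width: 33.0
```

>>> {"method": "step_arm", "body": {"xyz": [[0, 0, 0], [0, 0, 0], [0, 0, 0], [0, 0, 0], [0, 0, 0]], "turn": [1, 1, 1, 1, 0], "fingers": [-1, -1, -1, -1, -1]}}

```text
time_s: 10.02
tool_pos: [568.3, 211.2, 156.8]
orientation: [0.0, 1.0, 0.018, -0.001]
wrist_force: [-4.0, 0.1, 6.5]
grip_width: 33.3
```

```bash
python3 look.py c2 205 260 218 181 40; python3 -c "
from h import *
s=sense();print(s['orientation'].round(3),s['wrist_torque'].round(3))"
```

```text
[568.3 211.2 156.8] 32.998242044160286 [-3.9  0.3  7.2] [0.19 0.22 1.82 0.   1.1  1.72]
[-0.     1.     0.019 -0.001] [-0.115  1.006  0.007]
```

View pics/c2.png

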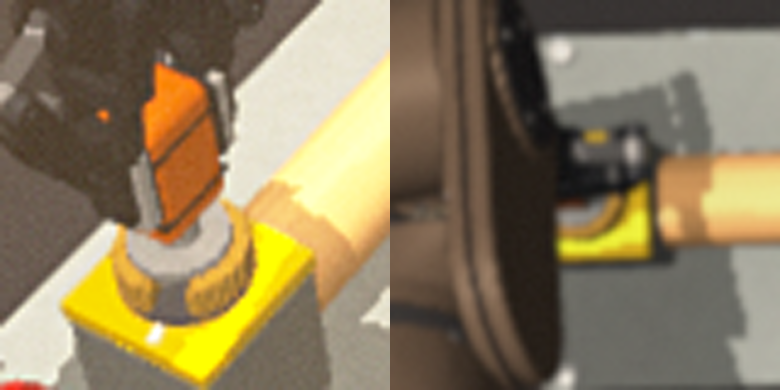

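The slot's near end has moved to (165,295), close to the white mark at (155,330). Continuing to the stop.

>>> {"method": "step_arm", "body": {"xyz": [[0, 0, 0], [0, 0, 0], [0, 0, 0], [0, 0, 0]], "turn": [1, 1, 0, 0], "fingers": [-1, -1, -1, -1]}}

```text
time_s: 10.45
tool_pos: [568.2, 211.5, 156.8]
orientation: [-0.0, 0.998, -0.068, -0.001]
wrist_force: [-5.3, 1.0, 7.8]
grip_width: 33.4
```

```bash
python3 look.py c3 205 260 218 181 40; python3 -c "
from h import *
s=sense();print(s['orientation'].round(3),s['wrist_torque'].round(3),s['effort'].round(2))"
```

```text
[568.2 211.5 156.8] 33.192030683063116 [-6.2  0.1  7.7] [0.19 0.22 1.82 0.   1.1  1.89]
[-0.     0.998 -0.068 -0.001] [0.039 1.013 0.082] [ -1.43 -32.34 -26.31  -0.3   -1.41   0.05]
```

>>> {"method": "step_arm", "body": {"xyz": [[0, 0, 0], [0, 0, 0], [0, 0, 0]], "turn": [1, 0, 0], "fingers": [-1, -1, -1]}}

```text
time_s: 10.8
tool_pos: [568.1, 211.6, 156.8]
orientation: [-0.0, 0.994, -0.11, -0.001]
wrist_force: [-5.7, 0.7, 6.1]
grip_width: 33.7
```

```bash
python3 look.py c4 205 260 218 181 40; python3 -c "
from h import *
s=sense();print(s['orientation'].round(3),s['wrist_torque'].round(3),s['effort'].round(2))"
```

```text
[568.1 211.6 156.8] 33.087871517156515 [-5.7  0.5  6.6] [0.19 0.22 1.82 0.   1.1  1.98]
[ 0.     0.994 -0.11  -0.001] [0.193 1.072 0.494] [ -2.11 -32.34 -26.32  -0.19  -1.41   0.5 ]
```

View pics/c4.png

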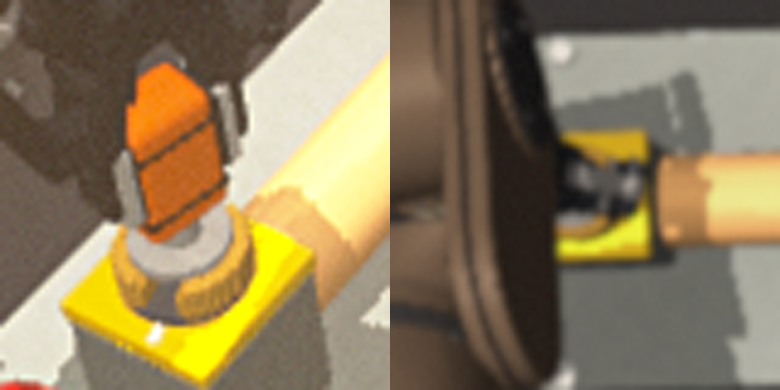

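Torque jumped from 0.08 to 0.49 N m over the last 5°, so the screw is at its hard stop, and the slot lines up with the white mark. I'll back off slightly to release the wind-up, then open and retreat.

>>> {"method": "step_arm", "body": {"xyz": [[0, 0, 0], [0, 0, 0], [0, 0, 0]], "turn": [-0.8, 0, 0], "fingers": [-1, -1, -1]}}

```text
time_s: 11.15
tool_pos: [568.2, 211.2, 156.8]
orientation: [0.0, 0.997, -0.076, -0.001]
wrist_force: [-5.8, -0.4, 7.1]
grip_width: 33.1
```

>>> {"method": "step_arm", "body": {"xyz": [[0, 0, 0], [0, 0, 0], [0, 0, 0], [0, 0, 0], [0, 0, 0]], "turn": [0, 0, 0, 0, 0], "fingers": [-0.1, 0.2, 0.6, 1, 1]}}

```text
time_s: 11.57
tool_pos: [569.0, 210.8, 155.1]
orientation: [0.0, 0.997, -0.077, -0.0]
wrist_force: [-0.1, 0.3, 0.2]
grip_width: 84.1
```

```bash
python3 look.py d1 205 260 218 181 40; python3 -c "
from h import *
s=sense();print(s['orientation'].round(3),s['wrist_torque'].round(3))"
```

```text
[569.  210.9 155.1] 85.1815797551398 [ 1.2 -0.8 -0.2] [0.19 0.23 1.82 0.   1.09 1.91]
[ 0.     0.997 -0.077 -0.   ] [-0.04   0.042 -0.024]
```

View pics/d1.png

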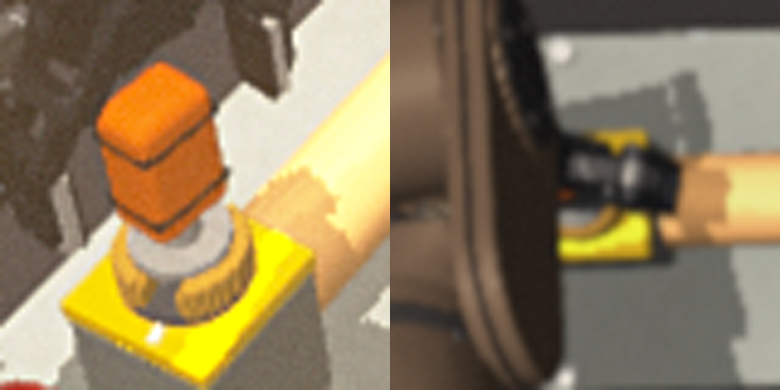

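Released: the driver stands upright with its shoulder on the head. Retreating straight up, then back out of the view.

>>> {"method": "step_arm", "body": {"xyz": [[0, 0, -15], [0, 0, -35], [0, 0, -35], [0, 0, -35], [0, 0, -30]], "turn": [0, 0, 0, 0, 0], "fingers": [1, 1, 1, 1, 1]}}

```text
time_s: 12.08
tool_pos: [569.2, 210.9, 308.0]
orientation: [-0.0, 0.997, -0.077, 0.001]
wrist_force: [0.9, -0.5, 0.8]
grip_width: 85.3
```

>>> {"method": "step_arm", "body": {"xyz": [[0, 35, 0], [0, 35, 0], [0, 35, 0], [0, 35, 0], [0, 35, 0]], "turn": [0, 0, 0, 0, 0], "fingers": [1, 1, 1, 1, 1]}}

```text
time_s: 12.5
tool_pos: [541.7, 36.6, 305.4]
orientation: [0.0, 0.997, -0.076, 0.0]
wrist_force: [1.2, 0.8, 0.6]
grip_width: 84.9
```

>>> {"method": "step_arm", "body": {"xyz": [[0, 0, 0], [0, 0, 0], [0, 0, 0]], "turn": [0, 0, 0], "fingers": [1, 1, 1]}}

```text
time_s: 12.75
tool_pos: [542.2, 38.1, 305.4]
orientation: [-0.0, 0.997, -0.077, 0.0]
wrist_force: [-0.6, 1.0, -0.4]
grip_width: 85.2
```

```bash
python3 look.py e1 205 260 218 181 40; python3 -c "
from h import *
for c in('side','top'):
    f=grab_frame(c); cv2.imwrite('pics/full_'+c+'.png',f['frame'])
    for n in('flat_driver_grip','yellow_screw_slot'):
        for r in place_of(n,c): print(c,n,round(r['conf'],2),toworld(f,r['xyz']).round(1))
"
```

```text
[542.3  38.9 305.3] 85.19308527721196 [-0.2 -1.2  0.7] [-0.12 -0.05  1.83  0.    1.36  1.61]
side flat_driver_grip 0.92 [ 617.7 -244.1   56.3]
side flat_driver_grip 0.66 [569.7 212.4 155.5]
side flat_driver_grip 0.66 [ 403.8 -196.5   60.1]
side flat_driver_grip 0.65 [ 613.  -157.    62.5]
side yellow_screw_slot 0.72 [568.5 210.8 107.3]
top flat_driver_grip 0.63 [ 401.8 -200.3   60.3]
top flat_driver_grip 0.53 [571.6 206.7 159.1]
top flat_driver_grip 0.53 [ 621.7 -242.    59.9]
```

View pics/e1.png

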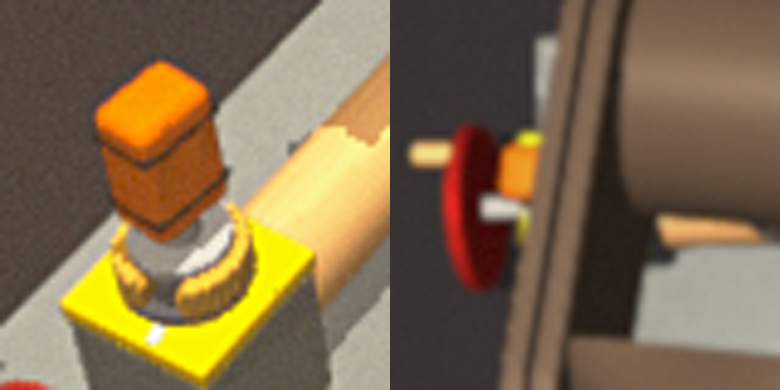

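View pics/full_side.png

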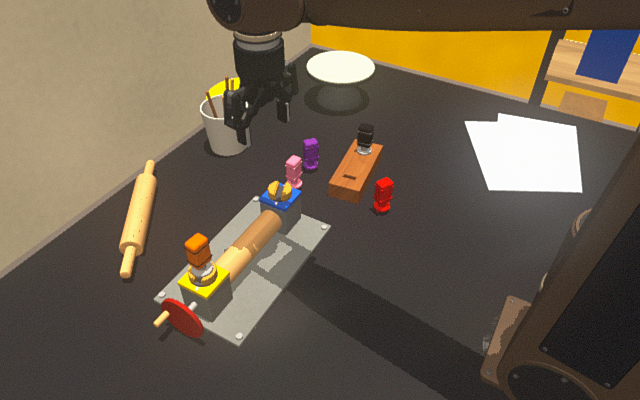

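```bash
python3 -c "
from h import *
f=grab_frame('side'); k=80/390
for az in(85,90,95,100,105,110):
    a=np.radians(az); p=np.array([568.5+24*np.cos(a),210.8+24*np.sin(a),103]); q=proj(f,p)+[-.4,2.6]; print(az,((q-[165,220])/k).round())
a=np.radians(103);print('mark dir at r=29 z92',((proj(f,[568.5+29*np.cos(a),210.8+29*np.sin(a),92])+[-.4,2.6]-[165,220])/k).round())
cv2.imwrite('pics/e2.png',cv2.resize(f['frame'][255:300,175:235],None,fx=12,fy=12,interpolation=cv2.INTER_CUBIC))
"
```

```text
85 [135. 306.]
90 [140. 308.]
95 [144. 311.]
100 [150. 312.]
105 [155. 314.]
110 [160. 315.]
mark dir at r=29 z92 [151. 344.]
```

View pics/e2.png

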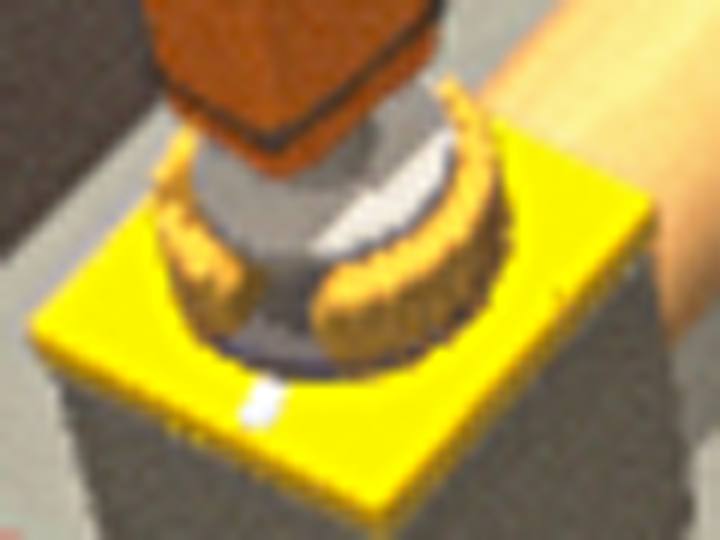

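```bash
python3 -c "
from h import *
f=grab_frame('side')
def az(u,v,z):
    p=onz(f,175+u/12+.4,255+v/12-2.6,z); d=p[:2]-[568.5,210.8]; return np.degrees(np.arctan2(d[1],d[0])).round(1),np.linalg.norm(d).round(1)
print('slot end',az(285,275,108),az(280,305,103),'mark',az(262,400,92))
"
```

```text
slot end (np.float64(103.5), np.float64(13.7)) (np.float64(100.7), np.float64(15.4)) mark (np.float64(101.3), np.float64(24.3))
```

The slot points at about 101–103°, and the white mark at 101°, so the screw is at its stop. The driver is home and the gripper is clear. Handing in.

```bash
python3 -c "
from bench import *
print(hand_in())"
```

```text
the job is handed in; nothing more can be done
None
```

I turned the yellow block's screw clockwise to its stop with the orange flat driver, left the driver standing upright in the slot, and handed the job in at about 13 s. The hand-in reports no verdict.

**How it went:** the blade dropped home at the first try. Contact came at TCP z = 156.8 mm with about 5 N. I then turned about 95° until the torque jumped from 0.08 to 0.49 N m, backed off 4°, opened the gripper and retreated.

**Last checks:**
- **Screw:** the slot points at about 101–103° and the white mark at about 101°, so it is at the stop.
- **Driver:** it stands upright with its shoulder on the head. Mid-handle was found at 155–159 mm, against an expected 158 mm. The two views put it within about 5 mm of the screw axis.
- **Robot:** the gripper was clear and touching nothing.
- **Blue screw:** the arm never went near it, and it looked unchanged, though I did not measure its angle.

**Disagreements:** the side camera sits about 3 px off its calibration, so I placed the blade by comparing the driver and slot in the same picture. In the final top view the arm hid most of the block, so the slot angle comes from the side view alone.

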